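# Start a bead-annealing run

## Task

A batch of beads lies in the small bench kiln, ready for annealing. Working with the fingertips only, push the kiln's lid down until it is fully shut, then switch on the controller with its mains rocker (press the rocker's far half, the one that stands proud, fully in), and then press the long bar-shaped start key all the way down and let it come back up. Press no other key, do not raise the lid any further, and leave the other things on the bench where they are.

Things in the scene. Friction and masses are not known exactly. Their poses are not given: they have to be found in the camera images.
- kiln: Low blue bench kiln, 240 x 240 mm and 160 mm high when shut, with a 40 mm thick lid hinged along its far edge. Origin on the bench, on the kiln's middle plane, 80 mm behind its front face; x points from the front to the hinge, y to the left, z up. Fixed to the bench.
- kiln_hinge (a point): Middle of the lid's hinge line, 160 mm behind the kiln's origin and 120 mm above the bench; the line runs along the kiln's y.
- lid_edge (a point): Point on the lid's upper face, midway between its sides and 30 mm in from its front edge; moves with the lid. With the lid shut it is 210 mm in front of the hinge line and 40 mm above it (160 mm above the bench). A wooden bar handle stands 35 mm out of the lid's front face, below the upper face.
- lid (a joint): Lid angle, rad: 0 fully shut, 1.2 fully open; starts between 0.3 and 0.7. The hinge is stiff: the lid stays where it is left, and about 1 to 6 N downward near its front edge closes it, against a hard stop at 0.
- controller: Grey desk case, 170 mm deep (x), 250 mm wide (y); its panel slopes up away from the front at 0.314 rad, 46 mm high in front, 95 mm at the back. Origin on the bench under its middle; x front to back, y left. Fixed. A row of four keys, left to right: up and down (triangles), stop (round), start (long bar), 40 to 50 mm apart; a display above them; the mains rocker at the far right.
- rocker (a joint): Mains rocker, rad: 0 off, 0.4 fully on. A black V-faced rocker 44 mm long up the slope and 26 mm wide, turning about its middle. Off, its far (upper) half stands proud, the end 14 mm above the panel; on, that half's face lies parallel to the panel, 5 mm above it. It needs about 2 N near its end and stays where it is left.
- rocker_on (a point): Point on the face of the rocker's far half, midway across, 14 mm from the rocker's middle; moves with it. The rocker's middle is 95 mm right of the case's middle plane, half way up the slope.
- start_key (a joint): Travel of the start key, m: 0 released, 0.005 fully in.
- start_key_top (a point): Middle of the start key's top face. The start key is the long black bar, 44 mm wide (y) by 22 mm, the rightmost of the row, 57 mm left of the rocker and 36 mm lower on the slope. Its cap rises 9 mm above the sloping panel, travels 5 mm straight into the panel and springs back; it begins to move at 1.2 N and is fully down at 4 N.
- stop_key (a joint): Travel of the stop key, m: 0 released, 0.005 fully in.
- stop_key_top (a point): Middle of the top of the round stop key, 24 mm across, next to the left of the start key; not to be pressed. Its cap rises 9 mm above the sloping panel, travels 5 mm straight into the panel and springs back; it begins to move at 1.2 N and is fully down at 4 N.
- down_key (a joint): Travel of the down key, m: 0 released, 0.005 fully in.
- down_key_top (a point): Middle of the top of the down key, a triangle about 25 mm across, third from the right; not to be pressed.
- up_key (a joint): Travel of the up key, m: 0 released, 0.005 fully in.
- up_key_top (a point): Middle of the top of the up key, a triangle about 25 mm across, leftmost in the row; not to be pressed.
- tweezers: Steel tweezers, 130 mm long, 8 mm high, lying on the bench between kiln and controller; origin under the middle.
- paddle: Graphite paddle with wooden handle, 180 mm long, 20 mm high, lying on the bench nearest the robot; origin under the middle.
- mug: White mug, 76 mm across, 88 mm high, standing behind the controller; origin under its base.
- jar: Small glass jar with steel cap, 48 mm across, 55 mm high, behind the controller; origin under its base.
- mandrel_block: Wooden block 50 x 110 x 40 mm with five upright mandrels, 125 mm high in all, standing between kiln and controller towards the back; origin under the middle.

How it is judged:
By the outcome, as a careful person would: the job done as asked, in the order asked, and still so for the second after the job is handed in, with the robot touching nothing.
It also fails if it takes over 48 s, if anything falls off the work surface, if the arm or the gripper's body presses on something with over 40 N, if the wrist force passes 120 N, or if a joint passes its speed limit or range.

## Robot

A 6-joint arm with a two-finger parallel gripper is mounted at the origin on the work surface. World frame = base frame: x ahead of the robot, y to its left, z up, the work surface at z = 0. Lengths are in m, angles in rad, forces in N, time in s.
With the tool pointing down it reaches from about 0.325 to 0.775 m from the base axis. Payload 5.5 kg.
Tool frame: the origin (TCP) lies at the very end of the fingers, on their centre line; the grasp point (between the pads) lies 19 mm behind it; z points along the fingers, y is the line along which they close (so a half turn about z gives the same grasp; the last joint's range is limited). The gripper opens to 88 mm and grips with 3 to 60 N. Pads are 20 mm wide; open, the fingers measure 115 mm over their backs; the gripper's body (75 mm by 178 mm) begins 61 mm behind the grasp point.
Start: joints at [-1.403, 0.091, 1.231, -0, 1.82, -0.057], TCP at [0.134, -0.585, 0.223] pointing down, gripper open.
Joint ranges: [-2.87, 2.87], [-0.86, 2.18], [0.17, 2.46], [-1.51, 4.65], [0.06, 2.69], [-2.65, 2.65]. Speed limits (rad/s): [2.57, 2.57, 3.01, 3.14, 3.14, 3.14].

## Interface

Orientations are given as a rotation vector (axis times angle).
In Python, from station import bot, optics gives the robot as it stands.
- The arm moves only by the tool arm_command, never from a script. Its argument "rows" is a list that holds one entry, the list of rows, each a list of 4 numbers: the shift along the tool's x, y, z in cm, then the turn about the tool's z in degrees. In form: [[[x, y, z, twist], ...]]. A call has 1 to 10 rows; each row shifts and turns the commanded pose from where the row before left it, along the tool's axes as they then stand; what a row does not reach is not made up. A row lasts 1/12 s, in which the tool goes at most 41.7 mm and 7.16 degrees, less where a joint would pass 70% of its speed; a pose out of reach is approached as far as the arm can. A call with a gripper value outside its range is refused whole. "claw" is the finger opening in cm, from 0 to 8.78, set as the call begins (left out, the last holds). The fingers move at their own pace and stop on an object; "force" is the grip in N (left out, the last holds). Time passes only in rows, so rows that do not move let the fingers close. It gives the time, the measured TCP pose, the force, the opening and the grip force at its end, in the units of the state.
- bot.sense(): the state, without advancing time (a new reading comes with each control period).
- optics.snapshot(name): name is "side" or "top"; returns (picture, depth): 400x640x3 uint8, red, green, blue; 400x640 float32, m along the optical axis (not along the pixel's ray), 0 where there is no reading.
- optics.camera_model(name): a dict with "fovy" (degrees; the focal length in pixels is half the picture's height over the tangent of half this angle, whatever the lens; pixels are square), "cx", "cy" (the principal point, pixels), "k1" (the pictures are not rectified: a ray, as slopes to the right and down, at radius r is drawn at 1 + k1 r^2 times it, then the intrinsics apply), "extrinsics" (4x4, takes a point from world to camera coordinates). Camera axes: x right, y down, z forward; pixel columns grow to the right and rows downward; lengths in m; the calibration is good to about 2 mm. A picture is of the moment at which its call begins. camera_model takes no time and is no camera call.
- bot.hand_in(): hands the job in; it is judged then, once.
The state is a dict: "t": time; "q": joint angles; "qd": joint speeds; "effort": joint torques, N m; "eef_pos": TCP position; "orientation": TCP orientation; "contact_force": force on the tool from outside, world axes, zero at the start; "moment": the same for the moment, N m; "opening": opening from 0.0 (shut) to 1.0 (fully open); "grasp_force": force on a finger pad.
Only numpy, scipy, OpenCV 4.12 (cv2) and the standard library are available. Lean on these libraries where they do the work, as an engineer would, in place of code of your own. Each camera call takes 0.05 s, during which the arm holds its last target. There are 200 camera calls.

## Working session

There is one attempt and no reset: what is moved stays moved. The work goes in short steps, Python scripts to look and compute and a tool call to move; the robot and the scene stay as the last step left them, time stands still between calls to the robot, and variables do not carry over. Pictures are saved under pics/ and viewed, at most 10 in all, crops included, and the job is handed in when it is done.

Besides the shell and the picture viewer there is one more tool, called as a command line: name --argument value ..., lists and objects as JSON in quotes. arm_command: Moves the arm, as the interface text tells. Its arguments: {"type":"object","properties":{"rows":{"type":"array","items":{"type":"array","items":{"type":"array","items":{"type":"number"}}}},"claw":{"type":"number"},"force":{"type":"number"}},"required":["rows"]}

```bash
mkdir -p pics
cat > h.py <<'E'
import numpy as np, cv2
from station import bot, optics
def snap(n):
    p,d=optics.snapshot(n); return p,d
def pts(n,d):
    m=optics.camera_model(n); h,w=d.shape
    f=h/2/np.tan(np.radians(m['fovy'])/2)
    K=np.array([[f,0,m['cx']],[0,f,m['cy']],[0,0,1.]])
    v,u=np.mgrid[:h,:w].astype(float)
    uv=np.stack([u,v],-1).reshape(-1,1,2)
    x=cv2.undistortPoints(uv,K,np.array([m['k1'],0,0,0.])).reshape(h,w,2)
    c=np.dstack([x*d[...,None],d])
    E=np.array(m['extrinsics'])
    W=(c-E[:3,3])@E[:3,:3]
    W[d<=0]=np.nan
    return W
E
python3 - <<'E'
from h import *
for n in('side','top'):
    p,d=snap(n); np.savez(f'{n}.npz',p=p,d=d); cv2.imwrite(f'pics/{n}0.png',p[...,::-1])
    m=optics.camera_model(n); E=np.array(m['extrinsics']); print(n,m['fovy'],m['k1'],-E[:3,:3].T@E[:3,3],E[2,:3],(d>0).mean())
print(bot.sense())
E
```

```text
side 47.01704820301318 -0.1056842431008608 [0.13334003 0.53674961 0.78212159] [ 0.44441341 -0.55730366 -0.7013625 ] 0.99604296875
top 50.47383925225576 0.005479015514627578 [0.35197117 0.03689302 1.08676426] [ 0.21115266 -0.01748874 -0.97729663] 0.99591796875
{'t': 0.1, 'q': array([-1.40270281e+00,  9.17984045e-02,  1.23174149e+00, -2.03665124e-05,
        1.81982935e+00, -5.66915360e-02]), 'qd': array([ 0.00156804, -0.00151988, -0.00193468,  0.00139756,  0.00033921,
       -0.00014979]), 'effort': array([ 2.83038840e-03, -4.47856808e+01, -4.07567096e+01,  7.00864010e-02,
        2.84577068e-02, -1.14333545e-04]), 'eef_pos': array([ 0.13368933, -0.58463939,  0.22162463]), 'orientation': array([-3.12001043e+00, -3.52141994e-01,  1.86221299e-04]), 'contact_force': array([ 0.35470526, -0.73660668, -0.74956847]), 'moment': array([ 0.00883321, -0.00028954, -0.02808943]), 'grasp_force': 0.0, 'opening': 0.9980999423272972}
```

View pics/side0.png

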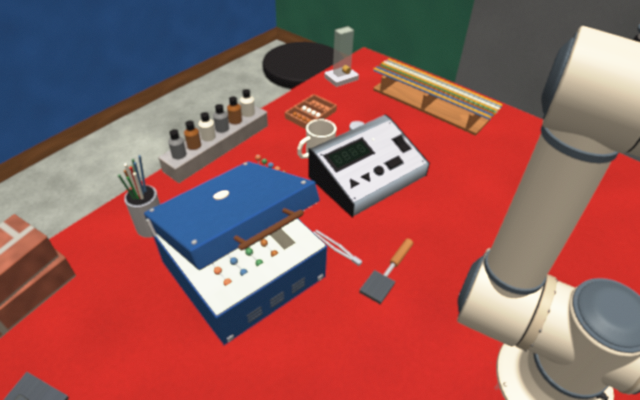

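View pics/top0.png

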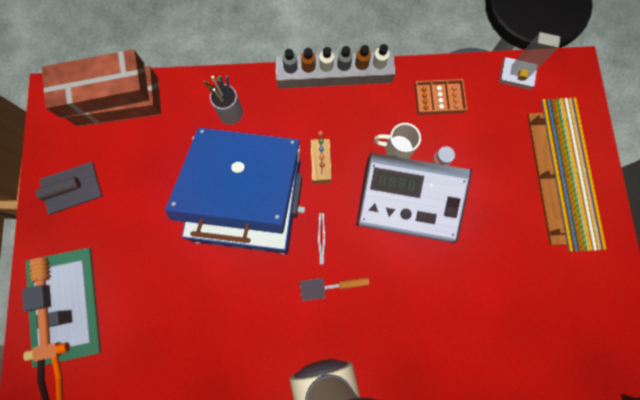

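The side view shows the kiln with its lid half open at about (235,215) and the controller at (370,165). In the top view the kiln is at (240,190), the rocker at (452,207), the start key at (427,217) and the stop key at (406,214).

Run:
```python
from h import *
def plane(P):
    c=np.median(P,0)
    for _ in range(8):
        n=np.linalg.svd(P-c,full_matrices=False)[2][2]; r=(P-c)@n
        k=abs(r)<max(.003,1.5*np.median(abs(r))); P=P[k]; c=P.mean(0)
    n*=np.sign(n[2]); return c,n,r.std()
for n in('top','side'):
    z=np.load(n+'.npz'); p,d=z['p'].astype(int),z['d']; W=pts(n,d)
    hsv=cv2.cvtColor(z['p'],cv2.COLOR_RGB2HSV)
    ok=np.isfinite(W[...,0])
    # lid: blue top
    blue=(hsv[...,0]>100)&(hsv[...,0]<125)&(hsv[...,1]>120)&ok&(W[...,2]>.14)&(W[...,0]<.9)&(W[...,1]>-.05)
    roi=np.zeros_like(ok)
    if n=='top': roi[125:235,165:305]=1
    else: roi[160:265,145:320]=1
    B=W[blue&roi]; c,nn,s=plane(B); print(n,'lid',c.round(4),nn.round(4),s,len(B),'tilt',np.arccos(nn[2]),'az',np.degrees(np.arctan2(nn[1],nn[0])))
    # lid outline on plane
    on=blue&roi&(abs((W-c)@nn)<.006)
    Q=W[on]; h=np.array([0,0,1])-nn[2]*nn; up=h/np.linalg.norm(h); lf=np.cross(nn,up)
    R=np.c_[(Q-c)@up,(Q-c)@lf]
    ex=[np.percentile(R[:,0],[.5,99.5]),np.percentile(R[:,1],[.5,99.5])]
    print(' ext',np.round(ex,4)); 
    mid=np.mean(ex[1])
    print(' front-edge mid',(c+up*ex[0][0]+lf*mid).round(4),' back mid',(c+up*ex[0][1]+lf*mid).round(4),'up',up.round(4))
    # controller
    roi=np.zeros_like(ok)
    if n=='top': roi[150:245,355:475]=1
    else: roi[110:215,305:432]=1
    g=roi&ok&(W[...,2]>.03)&(hsv[...,1]<70)&(hsv[...,2]>110)&(W[...,2]<.11)
    c,nn,s=plane(W[g]); print(n,'panel',c.round(4),nn.round(4),s,'tilt',np.arccos(nn[2]),'az',np.degrees(np.arctan2(nn[1],nn[0])))
    # dark blobs -> cast to plane offset
    dk=(roi&(hsv[...,2]<75)&(abs((W-c)@nn)<.025)).astype(np.uint8)
    N,L,S,C=cv2.connectedComponentsWithStats(dk)
    for i in range(1,N):
        if S[i,4]>25:
            w=np.nanmedian(W[L==i],0); print('  blob',S[i],C[i].round(1),np.nanmean(W[L==i],0).round(4),'off',round(float((w-c)@nn),4))
    on=roi&ok&(abs((W-c)@nn)<.004)
    h=np.array([0,0,1])-nn[2]*nn; up=h/np.linalg.norm(h); lf=np.cross(nn,up)
    R=W[on]-c; r=cv2.minAreaRect(np.c_[R@up,R@lf].astype(np.float32)); print('  rect',np.round(r[0],4),np.round(r[1],4),r[2],(c+up*r[0][0]+lf*r[0][1]).round(4))
for n in('top','side'):
    z=np.load(n+'.npz');p=z['p']
    cr=p[140:250,340:480] if n=='top' else p[105:220,300:440]
    cv2.imwrite(f'pics/c_{n}.png',cv2.resize(cr[...,::-1],None,fx=5,fy=5,interpolation=2))
```

```text
top lid [0.5981 0.1928 0.2154] [ 0.4005 -0.0733  0.9134] 0.0010789234092403188 9976 tilt 0.41927586320024457 az -10.365914705595234
 ext [[-0.137   0.0959]
 [-0.1176  0.1161]]
 front-edge mid [0.7213 0.171  0.1596]  back mid [0.512  0.2093 0.2545] up [-0.8985  0.1643  0.4071]
top panel [ 0.5459 -0.2148  0.0644] [-0.2796  0.0673  0.9577] 0.0014613689626699362 tilt 0.2917254514876063 az 166.4594878765537
  blob [362 158   8  37  41] [365.4 176. ] [ 0.6294 -0.1036  0.0737] off -0.0054
  blob [375 171  45  24 561] [397.7 182.8] [ 0.6051 -0.1796  0.0836] off 0.004
  blob [445 198  14  18 177] [451.7 206.4] [ 0.5402 -0.3067  0.0767] off 0.0063
  blob [420 215  15   8  60] [428.8 218.7] [ 0.5149 -0.2502  0.0667] off 0.0083
  rect [0.0271 0.0029] [0.1784 0.2503] 0.13690946996212006 [ 0.5718 -0.2181  0.0722]
side lid [0.6066 0.2031 0.2138] [ 0.4028 -0.0695  0.9126] 0.0006822429533325182 9065 tilt 0.42107556688186976 az -9.78791393592541
 ext [[-0.1272  0.1021]
 [-0.111   0.1219]]
 front-edge mid [0.7201 0.178  0.1617]  back mid [0.5139 0.2136 0.2555] up [-0.8994  0.1552  0.4087]
side panel [ 0.5441 -0.2071  0.0632] [-0.2713  0.0764  0.9595] 0.001184717473838488 tilt 0.28573698462266794 az 164.27282099471407
  blob [393 136  17  16 127] [401.1 143.3] [ 0.5414 -0.3044  0.0761] off 0.0042
  blob [325 139  48  32 780] [348.4 154.4] [ 0.6092 -0.1742  0.0841] off 0.005
  blob [309 149  45  64 477] [330.7 180.1] [ 0.6013 -0.0963  0.0602] off -0.0099
  blob [386 157  16  12 107] [393.7 162.6] [ 0.5201 -0.2391  0.0667] off 0.0079
  blob [375 167   8   8  50] [378.6 170.3] [ 0.532  -0.1917  0.0662] off 0.0078
  rect [ 0.0331 -0.0023] [0.1807 0.2542] 2.083794116973877 [ 0.5741 -0.2179  0.0726]
```

View pics/c_top.png

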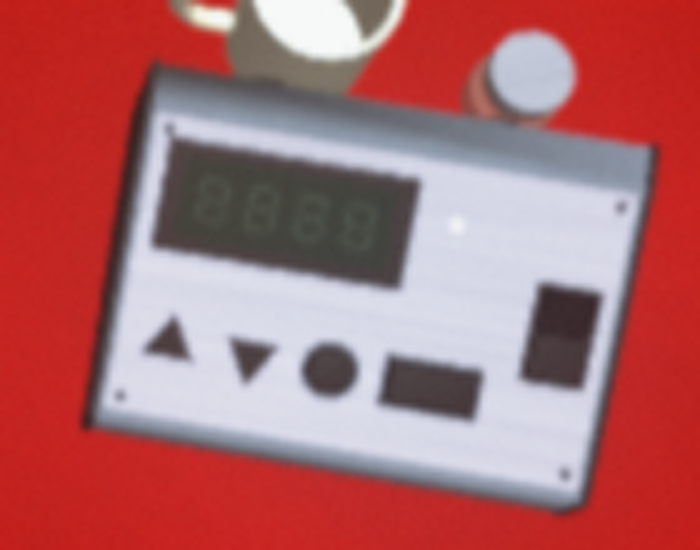

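The crop shows the keys clearly: start key centre at about pixel (426.4,217.6), rocker about (452.4,207.2) with its dark far half uphill. I'll refine those positions and the controller's yaw with ray casts.

```bash
cat >> h.py <<'E'
def ray(n,uv):
    m=optics.camera_model(n); f=200/np.tan(np.radians(m['fovy'])/2)
    K=np.array([[f,0,m['cx']],[0,f,m['cy']],[0,0,1.]])
    x=cv2.undistortPoints(np.array(uv,float).reshape(-1,1,2),K,np.array([m['k1'],0,0,0.])).reshape(-1,2)
    E=np.array(m['extrinsics']); D=np.c_[x,np.ones(len(x))]@E[:3,:3]
    return -E[:3,:3].T@E[:3,3],D
E
python3 - <<'E'
from h import *
a=np.radians(-14); n0=np.array([-np.sin(.314)*np.cos(a),-np.sin(.314)*np.sin(a),np.cos(.314)])
C={}
for n,roi in(('top',(345,165,470,240)),('side',(320,115,425,205))):
    z=np.load(n+'.npz'); g=cv2.GaussianBlur(cv2.cvtColor(z['p'],cv2.COLOR_RGB2GRAY),(0,0),.5)
    m=np.zeros_like(g); x0,y0,x1,y1=roi; m[y0:y1,x0:x1]=(g[y0:y1,x0:x1]<125)
    W=pts(n,z['d']); m[~(W[...,2]>.03)]=0
    N,L,S,c=cv2.connectedComponentsWithStats(m)
    for i in range(1,N):
        if 20<S[i,4]<400:
            o,D=ray(n,c[i:i+1]); 
            c0=np.array([.545,-.211,.0638])+n0*(.009 if S[i,4]<165 else .006)
            P=o+D[0]*((c0-o)@n0)/(D[0]@n0)
            print(n,S[i],c[i].round(1),P.round(4),np.nanmedian(W[L==i],0).round(4))
    # panel height along its slope
    q=(W-[.545,-.211,0]); u=q[...,0]*np.cos(a)+q[...,1]*np.sin(a); v=-q[...,0]*np.sin(a)+q[...,1]*np.cos(a)
    bright=(g>150)&(W[...,2]>.04)&(W[...,2]<.12)&(abs(v)<.12)&(abs(u)<.1)
    for s in np.arange(-.06,.11,.02):
        k=bright&(abs(u-s)<.006); print('  u',round(s,2),'z',np.nanmedian(W[...,2][k]).round(4),k.sum())
E
```

```text
top [357 165  13  60 167] [363.  192.2] [ 0.5883 -0.0941  0.0746] [ 0.5924 -0.0963  0.0623]
top [415 165  30   4  64] [431.  165.8] [ 0.637  -0.2593  0.106 ] [ 0.6407 -0.2656  0.0942]
top [456 169  14  71 127] [463.2 206.8] [ 0.5371 -0.3331  0.0804] [ 0.5381 -0.3356  0.0718]
top [444 197  16  21 248] [451.7 206.8] [ 0.5395 -0.3067  0.0759] [ 0.5397 -0.3069  0.0751]
top [370 204   7   7  33] [373.3 207.8] [ 0.5495 -0.1172  0.0673] [ 0.5489 -0.1171  0.067 ]
top [387 208   7   8  34] [389.5 211. ] [ 0.5392 -0.1562  0.0671] [ 0.5395 -0.1553  0.0674]
top [401 209  10  10  85] [405.6 213.6] [ 0.5305 -0.1947  0.0674] [ 0.5302 -0.1951  0.0666]
top [416 211  20  13 184] [425.7 217.1] [ 0.5195 -0.2437  0.0646] [ 0.5193 -0.2433  0.0668]
  u -0.06 z 0.0455 78
  u -0.04 z 0.0514 487
  u -0.02 z 0.058 282
  u 0.0 z 0.0645 408
  u 0.02 z 0.0707 420
  u 0.04 z 0.0774 189
  u 0.06 z 0.0836 240
  u 0.08 z 0.0907 405
  u 0.1 z 0.0915 14
side [385 115  40  44 263] [402.1 139.9] [ 0.5457 -0.3152  0.0785] [ 0.5456 -0.3127  0.0758]
side [320 128  33  19 113] [335.5 137.8] [ 0.6558 -0.1813  0.1058] [ 0.6644 -0.1947  0.0947]
side [385 156  18  14 137] [393.7 162.4] [ 0.5198 -0.2387  0.0675] [ 0.5201 -0.2394  0.067 ]
side [374 166  10   9  70] [378.6 170. ] [ 0.5318 -0.1913  0.0676] [ 0.533  -0.1927  0.0661]
side [362 173   8   8  42] [366.  176.7] [ 0.5408 -0.1528  0.0674] [ 0.5423 -0.153   0.0667]
side [350 180   9   7  40] [353.3 182.9] [ 0.5505 -0.1161  0.0675] [ 0.5499 -0.1162  0.0676]
  u -0.06 z 0.0446 46
  u -0.04 z 0.0507 423
  u -0.02 z 0.0572 271
  u 0.0 z 0.0643 313
  u 0.02 z 0.0706 352
  u 0.04 z 0.0773 124
  u 0.06 z 0.0838 176
  u 0.08 z 0.0908 252
  u 0.1 z 0.0946 155
```

arm_command --rows '[[[3,0,-1,6.6],[3,0,-2,6.6],[3,0,-2,6.6],[3,0,-2,6.6],[3,0,-2,0],[3,0,-2,0],[3,0,0,0],[3,0,0,0],[2,-3,0,0],[2,-3,0,0]]]' --claw 0

```text
t: 0.93
eef_pos: [0.4237, -0.5589, 0.3268]
orientation: [-3.114, 0.371, 0.008]
contact_force: [0.8, 0.3, -0.1]
opening: 0.277
grasp_force: 0.0
```

arm_command --rows '[[[-0.33,-3.86,0,0],[-0.33,-3.86,0,0],[-0.33,-3.86,0,0],[-0.33,-3.86,0,0],[-0.33,-3.86,0,0],[-0.33,-3.86,0,0],[-0.33,-3.86,0,0],[-0.33,-3.86,0,0],[-0.33,-3.86,0,0],[-0.33,-3.86,0,0]]]'

```text
t: 1.77
eef_pos: [0.4801, -0.1729, 0.3322]
orientation: [-3.119, 0.37, 0.001]
contact_force: [0.4, 0.7, 0.4]
opening: 0.006
grasp_force: 0.0
```

arm_command --rows '[[[-0.33,-3.86,0,0],[-0.33,-3.86,0,0],[-0.33,-3.86,0,0],[-0.33,-3.86,0,0],[-0.33,-3.86,0,0],[-0.33,-3.86,0,0],[-0.33,-3.86,0,0],[-0.33,-3.86,0,0],[-0.33,-3.86,0,0],[-0.33,-3.86,0,0]]]'

```text
t: 2.6
eef_pos: [0.5383, 0.2103, 0.3322]
orientation: [3.119, -0.369, -0.001]
contact_force: [1.2, -0.2, 0.5]
opening: 0.007
grasp_force: 0.0
```

arm_command --rows '[[[0,0,0,0],[0,0,0,0]]]'

```text
t: 2.77
eef_pos: [0.5383, 0.2102, 0.331]
orientation: [3.119, -0.364, -0.004]
contact_force: [-0.1, -0.7, 0.8]
opening: 0.004
grasp_force: 0.0
```

arm_command --rows '[[[0,0,2,0],[0,0,2,0],[0,0,2,0],[0,0,1.5,0],[-0.3,0,0.5,0],[-0.3,0,0.5,0],[-0.3,0,0.5,0],[-0.3,0,0.5,0],[-0.3,0,0.5,0]]]'

```text
t: 3.52
eef_pos: [0.5241, 0.2113, 0.2341]
orientation: [-3.119, 0.371, -0.004]
contact_force: [2.1, -3.3, 4.0]
opening: 0.004
grasp_force: 2.0
```

arm_command --rows '[[[-0.3,0,0.5,0],[-0.3,0,0.5,0],[-0.25,0,0.5,0],[-0.25,0,0.5,0],[-0.2,0,0.5,0],[-0.2,0,0.5,0],[-0.2,0,0.5,0],[-0.1,0,0.5,0]]]'

```text
t: 4.18
eef_pos: [0.5057, 0.2162, 0.1921]
orientation: [-3.12, 0.369, 0.002]
contact_force: [-2.6, -1.0, 4.9]
opening: 0.004
grasp_force: 2.1
```

arm_command --rows '[[[-0.1,0,0.5,0],[-0.1,0,0.5,0],[-0.1,0,0.5,0],[-0.1,0,0.5,0],[-0.1,0,0.4,0],[0,0,0.3,0],[0,0,0.2,0],[0,0,0.1,0],[0,0,0,0]]]'

```text
t: 4.93
eef_pos: [0.5017, 0.2171, 0.1622]
orientation: [3.12, -0.37, 0.0]
contact_force: [-0.7, -0.2, 0.6]
opening: 0.002
grasp_force: 0.1
```

arm_command --rows '[[[0,0,0.2,0],[0,0,0.1,0],[0,0,0,0]]]'

```text
t: 5.18
eef_pos: [0.5017, 0.2171, 0.1603]
orientation: [-3.119, 0.37, -0.001]
contact_force: [-3.0, 0.0, 4.4]
opening: 0.005
grasp_force: 2.8
```

arm_command --rows '[[[0,0,0.15,0],[0,0,0,0]]]'

```text
t: 5.35
eef_pos: [0.5017, 0.2171, 0.1603]
orientation: [-3.119, 0.37, -0.003]
contact_force: [-5.2, -0.6, 11.8]
opening: 0.007
grasp_force: 5.5
```

arm_command --rows '[[[0,0,0.2,0],[0,0,0,0]]]'

```text
t: 5.52
eef_pos: [0.5017, 0.2171, 0.1602]
orientation: [-3.118, 0.37, -0.005]
contact_force: [-8.0, -1.9, 17.2]
opening: 0.008
grasp_force: 9.0
```

arm_command --rows '[[[0,0,-1,0],[0,0,-3,0],[0,0,-3,0],[0,0,-3,0],[0,0,0,0],[0,0,0,0]]]'

```text
t: 6.02
eef_pos: [0.5027, 0.2172, 0.2581]
orientation: [-3.118, 0.37, -0.007]
contact_force: [0.6, 0.6, -0.2]
opening: 0.006
grasp_force: 0.0
```

Run:
```python
from h import *
for n in('side','top'):
    p,d=snap(n); W=pts(n,d); hsv=cv2.cvtColor(p,cv2.COLOR_RGB2HSV)
    k=(hsv[...,0]>100)&(hsv[...,0]<125)&(hsv[...,1]>120)&(W[...,2]>.15)&(W[...,2]<.18)&(W[...,0]<.75)&(W[...,1]>0)
    A=W[k]; print(n,np.linalg.lstsq(np.c_[A[:,:2],np.ones(len(A))],A[:,2],rcond=None)[0].round(4),np.median(A[:,2]),k.sum())
    if n=='side': cv2.imwrite('pics/s1.png',p[...,::-1])
```

```text
side [ 0.0046 -0.002   0.1572] 0.15959254312984528 10933
top [ 0.0018 -0.0006  0.158 ] 0.15906939906903605 6408
```

View pics/s1.png

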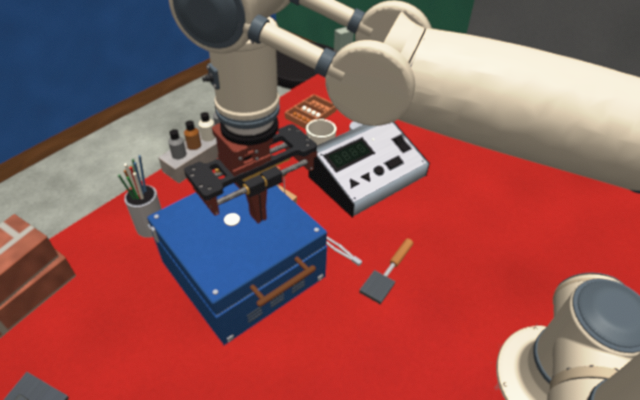

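The lid is shut: its top face is level at z = 0.159–0.160. Next is the rocker.

arm_command --rows '[[[1.66,4.99,0,0],[1.11,3.33,0,0],[1.11,3.33,0,0],[1.11,3.33,0,0],[1.11,3.33,0,0],[1.11,3.33,0,0],[1.11,3.33,0,0],[1.11,3.33,0,0],[1.11,3.33,0,0],[1.11,3.33,0,0]]]'

```text
t: 6.95
eef_pos: [0.5315, -0.1409, 0.2537]
orientation: [-3.119, 0.37, 0.005]
contact_force: [0.8, 0.3, 0.6]
opening: 0.005
grasp_force: 0.0
```

arm_command --rows '[[[1.11,3.33,0,0],[1.11,3.33,0,0],[1.11,3.33,0,0],[1.11,3.33,0,0],[1.11,3.33,0,0],[0,0,0,0],[0,0,0,0]]]'

```text
t: 7.53
eef_pos: [0.5463, -0.3154, 0.2525]
orientation: [-3.117, 0.374, 0.008]
contact_force: [0.4, 0.0, 0.3]
opening: -0.003
grasp_force: 0.0
```

arm_command --rows '[[[-0.15,-0.87,3,0],[0,0,3,0],[0,0,3,0],[0,0,3,0],[0,0,2,0],[0,0,0,0],[0,0,0,0]]]'

```text
t: 8.12
eef_pos: [0.547, -0.3034, 0.1146]
orientation: [-3.118, 0.368, 0.005]
contact_force: [-0.2, -0.0, 0.7]
opening: 0.006
grasp_force: 0.0
```

Run:
```python
from h import *
a,_=snap('side'); b,_=snap('top')
o=np.hstack([cv2.resize(a[100:220,310:440],None,fx=3,fy=3,interpolation=2),cv2.resize(b[130:250,355:485],None,fx=3,fy=3,interpolation=2)])
cv2.imwrite('pics/r1.png',o[...,::-1]); s=bot.sense(); print(s['eef_pos'],s['t'])
```

```text
[ 0.54854212 -0.30480123  0.11823731] 8.2167
```

View pics/r1.png

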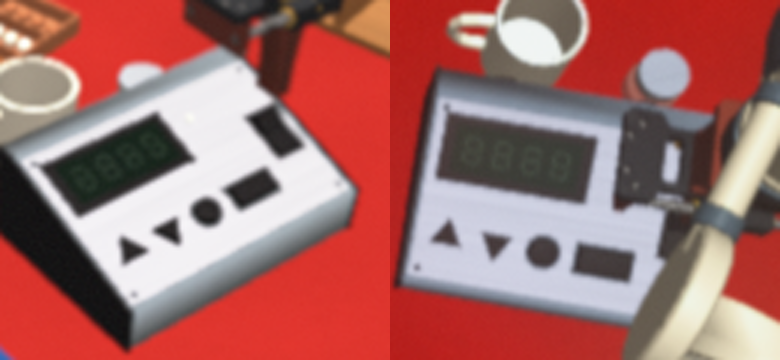

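The side crop shows the closed fingers hovering just above the far half of the rocker, and the keys are untouched. I'll press down in small steps.

arm_command --rows '[[[0,-0.1,1,0],[0,0,1,0],[0,0,0.3,0],[0,0,0,0],[0,0,0,0]]]'

```text
t: 8.63
eef_pos: [0.5478, -0.3041, 0.0927]
orientation: [-3.119, 0.37, 0.001]
contact_force: [0.5, 0.3, -0.0]
opening: 0.006
grasp_force: 0.0
```

arm_command --rows '[[[0,0,0.3,0],[0,0,0,0]]]'

```text
t: 8.8
eef_pos: [0.548, -0.3043, 0.09]
orientation: [-3.12, 0.37, -0.0]
contact_force: [-0.0, 0.2, -0.6]
opening: 0.002
grasp_force: 0.0
```

arm_command --rows '[[[0,0,0.3,0],[0,0,0,0]]]'

```text
t: 8.97
eef_pos: [0.5486, -0.3045, 0.0877]
orientation: [3.119, -0.37, 0.003]
contact_force: [1.6, 0.2, 0.9]
opening: 0.006
grasp_force: 0.9
```

arm_command --rows '[[[-0.1,0,0.3,0],[0,0,0,0]]]'

```text
t: 9.13
eef_pos: [0.5471, -0.3041, 0.0844]
orientation: [3.119, -0.37, 0.001]
contact_force: [0.5, -0.5, 2.0]
opening: 0.003
grasp_force: 0.8
```

arm_command --rows '[[[0,0,0.3,0],[0,0,0,0]]]'

```text
t: 9.3
eef_pos: [0.5467, -0.3039, 0.0806]
orientation: [-3.12, 0.37, 0.001]
contact_force: [0.2, -0.4, 1.8]
opening: 0.008
grasp_force: 0.9
```

arm_command --rows '[[[0,0,0.2,0],[0,0,0,0]]]'

```text
t: 9.47
eef_pos: [0.5469, -0.304, 0.0801]
orientation: [3.119, -0.37, 0.0]
contact_force: [-1.5, 0.9, 6.3]
opening: 0.005
grasp_force: 3.5
```

arm_command --rows '[[[0,0,0.2,0],[0,0,0,0]]]'

```text
t: 9.63
eef_pos: [0.5471, -0.3041, 0.0799]
orientation: [3.119, -0.37, 0.002]
contact_force: [-4.2, 2.3, 13.6]
opening: 0.005
grasp_force: 7.1
```

arm_command --rows '[[[0,0,-1,0],[0,0,-2,0],[0,0,-1,0],[-2.4,-2.75,0,0],[-2.35,-2.75,0,0],[0,0,0,0],[0,0,0,0]]]'

```text
t: 10.22
eef_pos: [0.5131, -0.2382, 0.1168]
orientation: [-3.12, 0.367, 0.001]
contact_force: [-0.0, -0.7, 1.3]
opening: 0.003
grasp_force: 0.0
```

Run:
```python
from h import *
a,d=snap('side'); b,_=snap('top')
o=np.hstack([cv2.resize(a[100:220,310:440],None,fx=3,fy=3,interpolation=2),cv2.resize(b[130:250,355:485],None,fx=3,fy=3,interpolation=2)])
cv2.imwrite('pics/r2.png',o[...,::-1]); s=bot.sense(); print(s['eef_pos'],s['t'])
W=pts('side',d); x=np.array([.972,-.235]); u=(W[...,:2]-[.540,-.305])
ux=u@x; uy=u@np.array([.235,.972]); h=(W[...,2]-.070-ux*.325)*.951
for q in np.arange(-.02,.0241,.004):
    k=(abs(ux-q)<.002)&(abs(uy)<.009)&(h<.03); print(round(q,3),np.median(h[k]).round(4) if k.any() else None)
```

```text
[ 0.51398721 -0.23981882  0.11734568] 10.3167
-0.02 0.0037
-0.016 0.009
-0.012 0.0104
-0.008 0.0085
-0.004 None
0.0 None
0.004 None
0.008 None
0.012 None
0.016 None
0.02 None
0.024 None
```

View pics/r2.png

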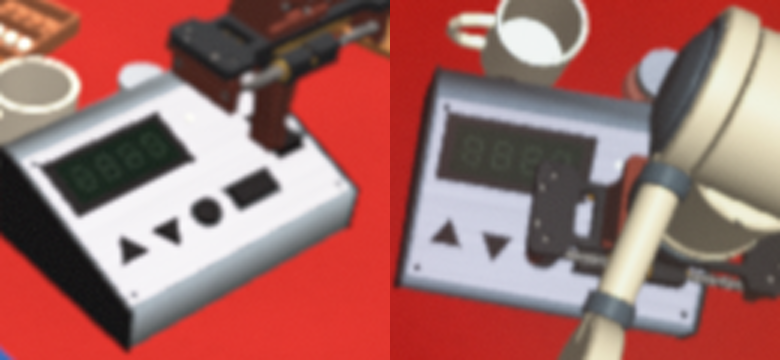

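The fingers are above the start key. The rocker's near half now stands up about 10 mm, so the far half is pressed in. I'll press the start key now.

arm_command --rows '[[[0,0,2,0],[0,0,1.5,0],[0,0,0.7,0],[0,0,0,0],[0,0,0,0]]]'

```text
t: 10.73
eef_pos: [0.5138, -0.24, 0.0751]
orientation: [-3.119, 0.371, 0.001]
contact_force: [0.2, 1.0, -0.2]
opening: 0.005
grasp_force: 0.0
```

arm_command --rows '[[[0,0,0.3,0],[0,0,0,0],[0,0,0,0]]]'

```text
t: 10.98
eef_pos: [0.5141, -0.2397, 0.0729]
orientation: [3.119, -0.37, 0.002]
contact_force: [-0.4, -0.5, 0.7]
opening: 0.001
grasp_force: 0.0
```

arm_command --rows '[[[0,0,0.3,0],[0,0,0,0]]]'

```text
t: 11.15
eef_pos: [0.5139, -0.2395, 0.0692]
orientation: [3.119, -0.37, 0.001]
contact_force: [0.2, -0.2, 1.4]
opening: 0.003
grasp_force: 0.6
```

arm_command --rows '[[[0,0,0.2,0],[0,0,0,0]]]'

```text
t: 11.32
eef_pos: [0.514, -0.2395, 0.0674]
orientation: [3.119, -0.37, 0.002]
contact_force: [0.5, -1.4, 2.5]
opening: 0.002
grasp_force: 1.1
```

arm_command --rows '[[[0,0,0.2,0],[0,0,0,0]]]'

```text
t: 11.48
eef_pos: [0.5141, -0.2396, 0.0655]
orientation: [3.119, -0.37, 0.002]
contact_force: [1.3, -0.9, 2.8]
opening: 0.004
grasp_force: 1.6
```

arm_command --rows '[[[0,0,0.2,0],[0,0,0,0]]]'

```text
t: 11.65
eef_pos: [0.5144, -0.2396, 0.0642]
orientation: [3.119, -0.37, 0.003]
contact_force: [-0.2, -1.0, 6.5]
opening: 0.002
grasp_force: 2.6
```

arm_command --rows '[[[0,0,0.2,0],[0,0,0,0]]]'

```text
t: 11.82
eef_pos: [0.5145, -0.2397, 0.0638]
orientation: [3.119, -0.369, 0.005]
contact_force: [-2.6, 1.7, 11.5]
opening: 0.004
grasp_force: 6.3
```

The key is at its stop: the force jumped to 11.5 N with almost no further travel. I'll release it and check.

arm_command --rows '[[[0,0,-1,0],[0,0,-3,0],[0,0,-4,0],[0,0,-4,0],[-3,0,-3,0],[-3,0,0,0],[-3,0,0,0],[0,0,0,0],[0,0,0,0]]]'

```text
t: 12.57
eef_pos: [0.4259, -0.2183, 0.2105]
orientation: [3.12, -0.371, 0.0]
contact_force: [0.4, -0.8, -0.0]
opening: 0.009
grasp_force: 0.0
```

Run:
```python
from h import *
a,d=snap('side')
cv2.imwrite('pics/f.png',a[...,::-1]); s=bot.sense(); print(s['eef_pos'],s['t'],s['contact_force'])
W=pts('side',d)
for nm,c,r in(('start',(.5197,-.241),(0,)),('rocker',(.540,-.305),np.arange(-.02,.0241,.004))):
    u=(W[...,:2]-c); ux=u@np.array([.972,-.235]); uy=u@np.array([.235,.972]); h=(W[...,2]-(.070 if nm=='rocker' else .0585)-ux*.325)*.951
    for q in r:
        k=(abs(ux-q)<.003)&(abs(uy)<.009)&(h<.03); print(nm,round(q,3),np.median(h[k]).round(4) if k.any() else None)
```

```text
[ 0.42661157 -0.21846547  0.21026911] 12.6167 [0.4444505  0.05318179 0.3249092 ]
start 0 0.0083
rocker -0.02 0.0047
rocker -0.016 0.0085
rocker -0.012 0.0104
rocker -0.008 0.0082
rocker -0.004 0.0071
rocker 0.0 0.0049
rocker 0.004 0.0048
rocker 0.008 0.0047
rocker 0.012 0.0049
rocker 0.016 0.0032
rocker 0.02 0.0032
rocker 0.024 0.0026
```

View pics/f.png

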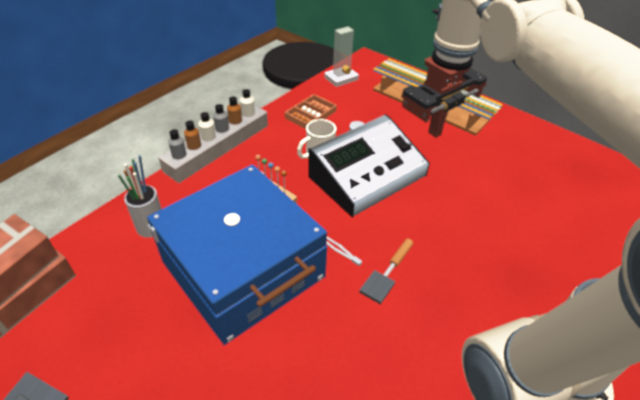

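The final view shows the lid shut at (240,235), the rocker's far half flat 5 mm above the panel, the start key back up, and everything else where it was.

```bash
python3 -c "
from station import bot
print(bot.hand_in())"
```

```text
the job is handed in; nothing more can be done
None
```

The job is handed in at about 12.6 s: the kiln lid was pushed fully shut, then the mains rocker switched on, then the start key pressed to its stop and released, with no other key or object touched as far as the pictures show.

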